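Roll a flow-cell cartridge window-up and load it under the reader head

TASK

Roll the aluminium cartridge on the bench top, without picking it up, until its orange window faces straight up, and let it lie still. Then lay it with the window still up in the reader's two V saddles, under the overhanging head, grey end towards the back, and slide it gently but fully home against the red stop, and let go. Leave everything else on the bench where it is.

Things in the scene. Friction and masses are not known exactly. Their poses are not given: they have to be found in the camera images.
- cartridge: Round aluminium cartridge lying down: barrel 36 mm diameter, 130 mm long; end fittings 27 mm diameter, 160 mm long overall; about 0.17 kg. Origin: its centre, on its axis. x runs along the axis from the blue end to the grey end (which lies towards the reader); z points out through the orange window strip (76 x 9 mm, black frame): window up = z vertical. Window may start facing any side or down.
- reader: White reader fixed to the bench. Origin on the bench top below the seated cartridge's centre; x runs to its back (roughly to the robot's right), z up. Grey base 120 mm wide, 12 mm thick, from x = -100 to +150 mm; two white V saddles 62 mm wide, 14 mm long, at x = -10 and +48 mm, tops 56 mm high; column behind x = +100 mm. Sides are open.
- reader_seat (a point): Where the centre of a fully home cartridge lies: 56 mm above the bench on the axis of the V saddles, its grey end against the red disc of the stop, whose face is 80 mm behind this point. Axes as the reader's.
- head_edge (a point): Middle of the lower front edge of the reader's overhanging head: 50 mm in front of the seat centre, 140 mm above the bench. The head is 110 mm wide and 55 mm tall and runs from here to the column; under it a black lens (40 mm across, 68 mm behind this point) reaches down to 127 mm above the bench.
- amber_bottle: Bystander: amber glass reagent bottle with dark cap, 66 mm across, 135 mm tall; origin at the middle of its underside.
- blue_bottle: Bystander: clear bottle with blue cap, 56 mm across, 105 mm tall; origin at the middle of its underside.
- vial_black: Bystander: small glass vial, black cap, 23 mm across, 51 mm tall; origin at the middle of its underside.
- vial_white: Bystander: small glass vial, white cap, 23 mm across, 51 mm tall; origin at the middle of its underside.
- tape: Bystander: roll of beige tape lying flat, 98 mm across, 25 mm high; origin at the middle of its underside.
- timer: Bystander: white lab timer lying flat, 62 x 68 x 19 mm; origin at the middle of its underside.
- dish: Bystander: round petri dish, 90 mm across, 14 mm high; origin at the middle of its underside.
- marker_red: Bystander: red and white marker pen lying on a dark blue slide box, 135 mm long, 16 mm thick; origin at the middle of its underside.

How it is judged:
By the outcome, as a careful person would: the job done as asked, in the order asked, and still so for the second after the job is handed in, with the robot touching nothing.
It also fails if it takes over 56 s, if anything falls off the work surface, if the arm or the gripper's body presses on something with over 40 N, if the wrist force passes 120 N, or if a joint passes its speed limit or range.

ROBOT

A 6-joint arm with a two-finger parallel gripper is mounted at the origin on the work surface; the furniture and walls round the work are solid. World frame = base frame: x ahead of the robot, y to its left, z up, the work surface at z = 0. Lengths are in m, angles in rad, forces in N, time in s.
With the tool pointing down it reaches from about 0.3 to 0.825 m from the base axis. Payload 5.4 kg.
Tool frame: the origin (TCP) lies at the very end of the fingers, on their centre line; the grasp point (between the pads) lies 19 mm behind it; z points along the fingers, y is the line along which they close (so a half turn about z gives the same grasp; the last joint's range is limited). The gripper opens to 92 mm and grips with 3 to 60 N. Pads are 20 mm wide; open, the fingers measure 128 mm over their backs; the gripper's body (75 mm by 189 mm) begins 69 mm behind the grasp point.
Start: joints at [1.006, 0.158, 1.597, -0, 1.386, -0.21], TCP at [0.2, 0.539, 0.215] pointing down, gripper open.
Joint ranges: [-2.91, 2.91], [-0.94, 2.29], [0.18, 2.7], [-1.29, 4.43], [0.17, 2.64], [-3, 3]. Speed limits (rad/s): [2.57, 2.57, 3.14, 3.14, 3.14, 3.14].

INTERFACE

Orientations are given as a rotation vector (axis times angle).
In Python, from workcell import bot gives the robot as it stands. Calls block until the motion is done:
- bot.goto(position, orientation): joint-space move of the TCP to a pose.
- bot.line_to(position, rot=None, max_speed=0.15): straight line of the TCP; rot=None keeps the orientation; max_speed is the mean speed in m/s.
- bot.set_joints(angles): joint-space move.
- bot.set_gripper(opening, newtons=None): opening from 0.0 (shut) to 1.0 (fully open); newtons is the grip in N (None keeps the last); returns when the fingers have stopped.
- bot.hold(seconds).
- bot.inverse_kinematics(position, orientation): joint angles nearest the present ones, or None.
- bot.read_camera(name): name is "side" or "top" or "wrist"; returns a dict with "pixels" (400x640x3 uint8, blue, green, red), "fx", "fy", "cx", "cy" (pixels), "k1" (the pictures are not rectified: a ray, as slopes to the right and down, at radius r is drawn at 1 + k1 r^2 times it, then the intrinsics apply), "R" (3x3) and "t" (3): a world point X has camera coordinates R X + t. Camera axes: x right, y down, z forward; pixel columns grow to the right and rows downward; lengths in m; the calibration is good to about 2 mm. A picture is of the moment at which its call begins. There is no depth.
A pose or a line that the arm cannot do raises bot.MotionError and nothing moves.
- bot.job_done(): hands the job in; it is judged then, once.
Readings, each from a call of its own:
- bot.current_clock(): time.
- bot.current_joints(): joint angles.
- bot.current_joint_vel(): joint speeds.
- bot.current_effort(): joint torques, N m.
- bot.current_ee_pos(): TCP position.
- bot.current_tool_rot(): TCP orientation.
- bot.current_contact_force(): force on the tool from outside, world axes, zero at the start.
- bot.current_ft_torque(): the same for the moment, N m.
- bot.current_opening(): opening from 0.0 (shut) to 1.0 (fully open).
- bot.current_grip_force(): force on a finger pad.
Only numpy, scipy, OpenCV 4.12 (cv2) and the standard library are available. Lean on these libraries where they do the work, as an engineer would, in place of code of your own. Each camera call takes 0.05 s, during which the arm holds its last target. There are 200 camera calls.

## Working session

There is one attempt and no reset: what is moved stays moved. The work goes in short steps, each a Python script; the robot and the scene stay as the last script left them, time stands still between calls to the robot, and variables do not carry over. Pictures are saved under pics/ and viewed, at most 13 in all, crops included, and the job is handed in when it is done.

```bash
mkdir -p pics; ls; cat > h.py <<'E'
import numpy as np, cv2
from workcell import bot
from scipy.spatial.transform import Rotation as Rn
def snap(name,cam):
    d=bot.read_camera(cam); cv2.imwrite(f'pics/{name}.png',d['pixels'])
    np.savez(f'pics/{name}.npz',**{k:v for k,v in d.items()}); return d
def load(name): return dict(np.load(f'pics/{name}.npz'))
def ray(d,uv):
    p=np.array([(uv[0]-d['cx'])/d['fx'],(uv[1]-d['cy'])/d['fy']]); q=p.copy()
    for _ in range(20): q=p/(1+d['k1']*(q@q))
    return -d['R'].T@d['t'], d['R'].T@np.array([*q,1.])
def onz(d,uv,z):
    o,v=ray(d,uv); return o+v*(z-o[2])/v[2]
def tri(*obs):
    A=np.zeros((3,3));b=np.zeros(3)
    for d,uv in obs:
        o,v=ray(d,uv); v=v/np.linalg.norm(v); P=np.eye(3)-np.outer(v,v); A+=P;b+=P@o
    x=np.linalg.solve(A,b); return x,[np.linalg.norm((np.eye(3)-np.outer(v,v)/(v@v))@(x-o)) for o,v in [ray(d,u) for d,u in obs]]
def proj(d,X):
    c=d['R']@np.asarray(X,float)+d['t']; p=c[:2]/c[2]; p=p*(1+d['k1']*(p@p)); return np.array([p[0]*d['fx']+d['cx'],p[1]*d['fy']+d['cy']])
E
python3 - <<'E'
from h import *
for c in ['top','side']:
    d=snap(c+'0',c); print(c,-d['R'].T@d['t'],d['fx'],d['k1'])
print(bot.current_clock(),bot.current_tool_rot())
E
```

```text
pics
top [0.26210915 0.02521284 1.43193603] 478.45835431562074 -0.031148959909531725
side [0.33212019 1.0047114  0.53356344] 454.61100472607245 -0.007451721712113756
0.1 [-5.54319761e-01 -3.09163682e+00  2.43103655e-03]
```

View pics/top0.png

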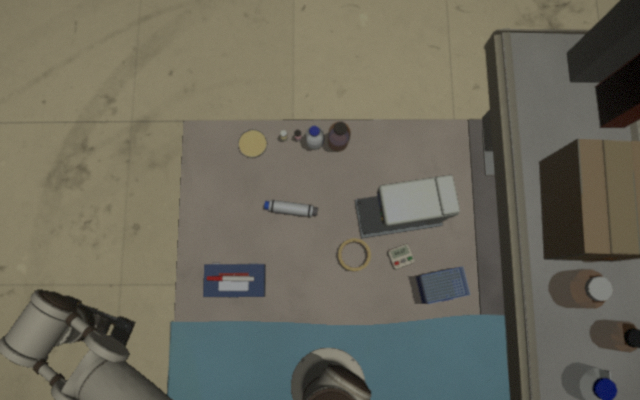

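View pics/side0.png

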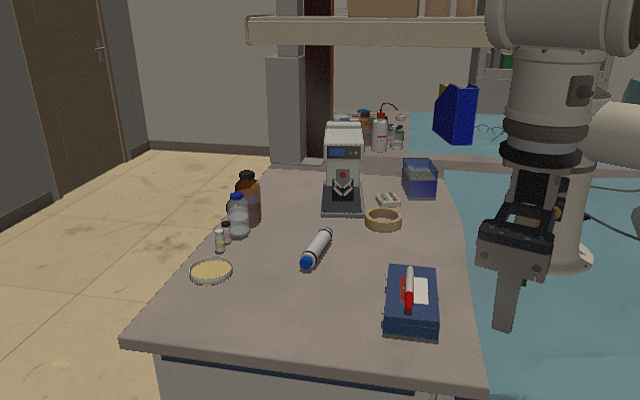

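The top view shows the cartridge from its blue end at about (267,206) to its grey end at (317,211), with the reader base from (357,197) to (443,230). The window isn't visible in either view, so I'll enlarge crops of both.

```bash
python3 - <<'E'
from h import *
t=load('top0');s=load('side0')
a=cv2.resize(t['pixels'][170:240,255:465],None,fx=3.8,fy=3.8,interpolation=cv2.INTER_CUBIC)
b=cv2.resize(s['pixels'][115:280,290:380],None,fx=3.5,fy=2.0*1.75,interpolation=cv2.INTER_CUBIC)
c=np.zeros((600,800,3),np.uint8);c[:266,:798]=a[:266,:798]
b1=cv2.resize(s['pixels'][220:275,290:345],None,fx=6,fy=6,interpolation=cv2.INTER_CUBIC)
b2=cv2.resize(s['pixels'][150:220,312:372],None,fx=4.7,fy=4.7,interpolation=cv2.INTER_CUBIC)
c[268:598,:330]=b1; c[268:597,340:622]=b2
cv2.imwrite('pics/crop1.png',c)
for uv in [(267,206),(317,211)]: print(onz(t,uv,.018))
for uv in [(307,263),(329,232)]: print(onz(s,uv,.018))
E
```

```text
[0.51750498 0.1768151  0.018     ]
[0.50144554 0.02677897 0.018     ]
[0.51844967 0.18178832 0.018     ]
[0.49626603 0.0317349  0.018     ]
```

View pics/crop1.png

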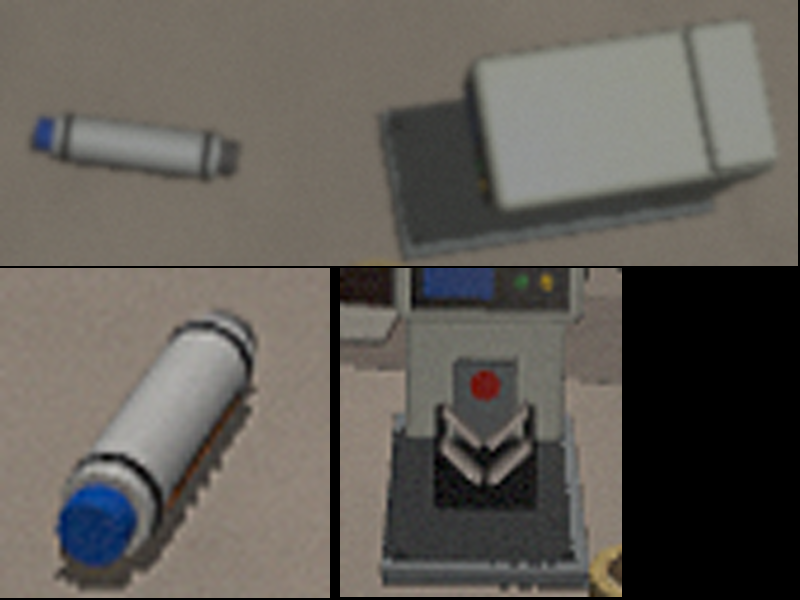

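The window strip is just visible at the cartridge's lower, robot-facing side (crop about (210,450)). It therefore has to roll about 120–130° towards +x, which is about 40 mm. Next I'll check the wrist camera geometry and IK.

```bash
cat >> h.py <<'E'
def tool(heading,tilt,flip=1):
    """heading: unit xy of cartridge axis (blue->grey); tool z down, tilted so body leans to blue side; returns rotvec"""
    h=np.array([*heading,0.]);h/=np.linalg.norm(h)
    z=np.sin(tilt)*h+np.cos(tilt)*np.array([0,0,-1.]); y=flip*np.cross([0,0,1.],h); x=np.cross(y,z)
    return Rn.from_matrix(np.c_[x,y,z]).as_rotvec()
E
python3 - <<'E'
from h import *
w=snap('wr0','wrist')
T=Rn.from_rotvec(bot.current_tool_rot()).as_matrix(); p=np.array(bot.current_ee_pos())
print('cam in tool',T.T@(-w['R'].T@w['t']-p)); print('cam axes in tool\n',(w['R']@T).round(2), w['fx'])
t=load('top0')
c=lambda x,y:(255+x/3.8,170+y/3.8)
for q in [(383,113),(405,250),(712,208)]: print(onz(t,c(*q),.008))
for q in [(470,65),(500,208),(750,22),(775,160)]: print('head',onz(t,c(*q),.195))
s=load('side0'); print('disc ray',[ray(s,(342.9,174.9))[0]+k*ray(s,(342.9,174.9))[1] for k in (1.2,1.3)])
for n,pos,hd in [('cart',(.51,.1,.1),(-.016,-.15)),('grab',(.52,.14,.02),(-.016,-.15)),('place',(.53,-.14,.05),(.17,-1)),('look',(.5,.1,.2),(.17,-1))]:
  for th in (0,30,45):
    for f in (1,-1):
      j=bot.inverse_kinematics(np.array(pos),tool(hd,np.radians(th),f)); print(n,th,f,None if j is None else np.round(j,2))
E
```

```text
cam in tool [ 0.06574465 -0.00038359 -0.16958827]
cam axes in tool
 [[ 0.    1.    0.  ]
 [-0.97  0.   -0.24]
 [-0.24 -0.    0.97]] 304.74728740681167
[ 0.53711743 -0.09102165  0.008     ]
[ 0.4271504  -0.10621777  0.008     ]
[ 0.45901992 -0.35063464  0.008     ]
head [ 0.53474474 -0.13711639  0.195     ]
head [ 0.43407246 -0.15493933  0.195     ]
head [ 0.5646739  -0.33495498  0.195     ]
head [ 0.46640525 -0.3468674   0.195     ]
disc ray [array([ 0.484359  , -0.11208476,  0.1147497 ]), array([ 0.49704557, -0.20515111,  0.07984856])]
cart 0 1 [-0.04  0.14  1.86 -0.    1.14  0.07]
cart 0 -1 None
cart 30 1 [ 0.25  0.36  1.69 -0.5   1.33  0.54]
cart 30 -1 [ 0.25  0.36  1.69 -0.5   1.33 -2.6 ]
cart 45 1 [ 0.36  0.52  1.58 -0.69  1.48  0.69]
cart 45 -1 [ 0.36  0.52  1.58 -0.69  1.48 -2.46]
grab 0 1 [ 0.04  0.31  1.84 -0.    0.99  0.14]
grab 0 -1 None
grab 30 1 [ 0.31  0.54  1.62 -0.5   1.25  0.65]
grab 30 -1 [ 0.31  0.54  1.62 -0.5   1.25 -2.5 ]
grab 45 1 [ 0.41  0.71  1.48 -0.67  1.44  0.78]
grab 45 -1 [ 0.41  0.71  1.48 -0.67  1.44 -2.36]
place 0 1 [-0.48  0.28  1.81 -0.    1.06 -0.65]
place 0 -1 [-0.48  0.28  1.81 -0.    1.06  2.49]
place 30 1 [-0.2   0.25  1.94 -0.66  0.86  0.05]
place 30 -1 None
place 45 1 [-0.07  0.35  1.96 -1.03  0.93  0.45]
place 45 -1 [-0.07  0.35  1.96 -1.03  0.93 -2.69]
look 0 1 [-0.04  0.    1.79 -0.    1.35 -0.21]
look 0 -1 [-0.04  0.    1.79 -0.    1.35  2.93]
look 30 1 [ 0.28  0.12  1.76 -0.53  1.36  0.25]
look 30 -1 [ 0.28  0.12  1.76 -0.53  1.36 -2.89]
look 45 1 [ 0.4   0.24  1.73 -0.77  1.45  0.44]
look 45 -1 [ 0.4   0.24  1.73 -0.77  1.45 -2.7 ]
```

```bash
python3 - <<'E'
from h import *
hd=np.array([-.0185,-.15]);hd/=np.linalg.norm(hd); perp=np.array([-hd[1],hd[0]])
r=tool(hd,0); c=np.array([.5085,.104])
bot.goto([*c,.13],r); snap('w1','wrist')
bot.set_gripper(.6); bot.line_to([*c,.006],max_speed=.12)
bot.set_gripper(.46,3); print(bot.current_clock(),bot.current_opening(),bot.current_grip_force()); snap('w2','wrist')
bot.line_to([*(c+perp*.033),.006],max_speed=.03); bot.hold(.3); snap('w3','wrist')
print(bot.current_clock(),bot.current_contact_force(),bot.current_ee_pos())
ims=[cv2.imread(f'pics/w{i}.png') for i in (1,2,3)]
a=cv2.resize(ims[0],(480,300)); b=ims[2][60:360,160:480]
cv2.imwrite('pics/c2.png',np.vstack([np.hstack([a,b]),np.hstack([cv2.resize(ims[1],(480,300)),np.zeros_like(b)])]))
E
```

```text
4.4167 0.46147683660461436 0.09441452566534281
6.0667 [ 0.15445318 -0.31429081 -0.47249891] [0.54120211 0.09995742 0.00601052]
```

View pics/c2.png

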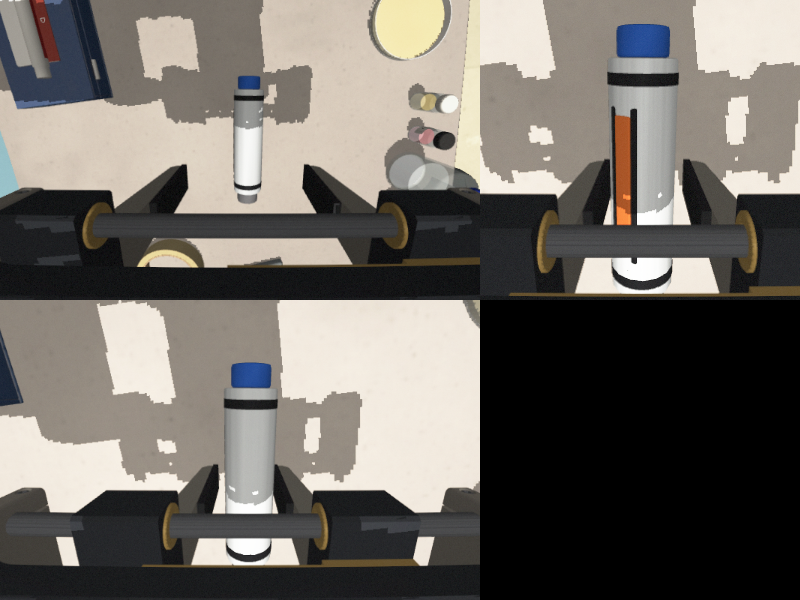

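The window has come up on the robot side, at crop px 612–637 across a barrel spanning 608–678. About 35° of roll remains, which is about 11 mm more.

```bash
python3 - <<'E'
from h import *
hd=np.array([-.0185,-.15]);hd/=np.linalg.norm(hd); perp=np.array([-hd[1],hd[0]])
p=np.array(bot.current_ee_pos())
bot.line_to([*(p[:2]+perp*.0105),.006],max_speed=.02); bot.hold(.3); d=snap('w4','wrist')
print(bot.current_clock(),bot.current_ee_pos())
cv2.imwrite('pics/c4.png',cv2.resize(d['pixels'][70:360,240:400],None,fx=2,fy=2,interpolation=cv2.INTER_CUBIC))
E
```

```text
7.0917 [0.55156103 0.09867647 0.00598961]
```

View pics/c4.png

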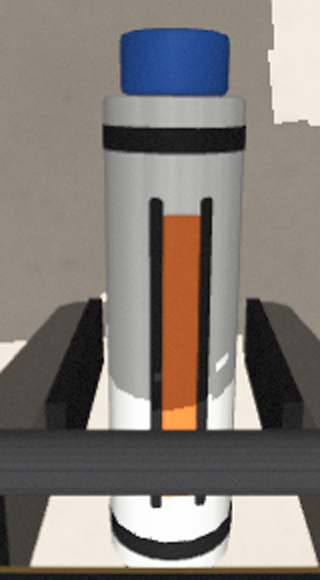

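The window is nearly up: its bars are at crop x = 156 and 206 (y = 210), with barrel edges at 104 and 244. I'll fit a cylinder to get the residual angle.

```bash
cat >> h.py <<'E'
from scipy.optimize import least_squares
def cylfit(d,edges,bars,c0,yaw0,z=.018,r=.018):
    """edges: list of (uv,sign); returns centre x at y=c0[1], yaw, bar angles (deg, + to world +x)"""
    def ax(p): return np.array([c0[0]+p[0],c0[1],z]),np.array([np.sin(yaw0+p[1]),-np.cos(yaw0+p[1]),0])
    def res(p):
        c,h=ax(p); out=[]
        for uv,s in edges:
            o,v=ray(d,uv); n=np.cross(v,h); n/=np.linalg.norm(n); out.append((abs((c-o)@n)-r)*1e3)
        return out
    f=least_squares(res,[0,0]); c,h=ax(f.x); ang=[]
    for uv in bars:
        o,v=ray(d,uv); P=np.eye(3)-np.outer(h,h); a=P@v;b=P@(o-c)
        A,B,C=a@a,2*a@b,b@b-r*r; t=(-B-np.sqrt(B*B-4*A*C))/2/A; q=b+t*a
        ang.append(np.degrees(np.arctan2(q@np.cross([0,0,1],h),q[2])))
    return c,yaw0+f.x[1],np.round(ang,1),np.abs(f.fun).max()
E
python3 - <<'E'
from h import *
d=load('w4'); F=lambda u,v:(240+u/2-.25,70+v/2-.25)
e=[(F(u,v),0) for u,v in [(104,170),(244,170),(106,300),(241,300),(110.5,490),(232.5,490)]]
b=[F(u,v) for u,v in [(156,210),(206,210),(156,400),(203.5,400),(155.5,490),(200.5,490)]]
print(cylfit(d,e,b,(.5515,.0987),-.123))
# end positions along axis
for u,v in [(174,36),(174,96)]: print(onz(d,F(u,v),.03))
for i in (1,): 
  for uv in [(249*4/3,76*4/3),(246*4/3,203*4/3)]: print(onz(load('w1'),uv,.02))
E
```

```text
(array([0.55286244, 0.0987    , 0.018     ]), np.float64(-0.12851069634574241), array([-13.5,  24.7, -13.4,  26.2, -13.8,  25.2]), np.float64(0.35667658365189436))
[0.5627999  0.17807291 0.03      ]
[0.56120561 0.16489831 0.03      ]
[0.52443814 0.18475748 0.02      ]
[0.501612   0.02230616 0.02      ]
```

```bash
python3 - <<'E'
from h import *
bot.set_gripper(.407,3); bot.hold(.2); d=snap('w5','wrist')
print(bot.current_clock(),bot.current_opening(),bot.current_grip_force())
g=d['pixels'].astype(int)
for y in (170,205,240):
    row=g[y,240:400]; print(y,[240+i for i in np.where((row[:,2]-row[:,0])>60)[0]][::1][:1],[240+i for i in np.where((row[:,2]-row[:,0])>60)[0]][-1:], 'dark',[240+i for i in np.where(row.max(1)<55)[0]])
g=load('w4')['pixels'].astype(int)
for y in (170,205,240):
    row=g[y,240:400]; print(y,[240+i for i in np.where((row[:,2]-row[:,0])>60)[0]][::1][:1],[240+i for i in np.where((row[:,2]-row[:,0])>60)[0]][-1:], 'dark',[240+i for i in np.where(row.max(1)<55)[0]])
E
```

```text
7.625 0.4055760656170041 0.0008049236566876061
170 [] [] dark [np.int64(316), np.int64(317), np.int64(318), np.int64(319), np.int64(341), np.int64(342), np.int64(343), np.int64(344), np.int64(345)]
205 [np.int64(321)] [np.int64(339)] dark [np.int64(315), np.int64(316), np.int64(317), np.int64(318), np.int64(319), np.int64(320), np.int64(340), np.int64(341), np.int64(342), np.int64(343), np.int64(344)]
240 [np.int64(321)] [np.int64(338)] dark [np.int64(280), np.int64(281), np.int64(282), np.int64(283), np.int64(284), np.int64(285), np.int64(286), np.int64(287), np.int64(288), np.int64(289), np.int64(290), np.int64(291), np.int64(292), np.int64(315), np.int64(316), np.int64(317), np.int64(318), np.int64(319), np.int64(320), np.int64(339), np.int64(340), np.int64(341), np.int64(342), np.int64(343), np.int64(359), np.int64(360), np.int64(361), np.int64(362), np.int64(363), np.int64(364), np.int64(365), np.int64(366), np.int64(367), np.int64(368), np.int64(369), np.int64(370), np.int64(371), np.int64(372), np.int64(373)]
170 [] [] dark [np.int64(315), np.int64(316), np.int64(317), np.int6
[... 261 characters left out ...]
p.int64(342), np.int64(343), np.int64(344)]
240 [np.int64(321)] [np.int64(338)] dark [np.int64(275), np.int64(276), np.int64(277), np.int64(278), np.int64(279), np.int64(280), np.int64(281), np.int64(282), np.int64(283), np.int64(284), np.int64(285), np.int64(286), np.int64(287), np.int64(288), np.int64(289), np.int64(290), np.int64(316), np.int64(317), np.int64(318), np.int64(319), np.int64(320), np.int64(340), np.int64(341), np.int64(342), np.int64(343), np.int64(363), np.int64(364), np.int64(365), np.int64(366), np.int64(367), np.int64(368), np.int64(369), np.int64(370), np.int64(371), np.int64(372), np.int64(373), np.int64(374), np.int64(375), np.int64(376), np.int64(377), np.int64(378)]
```

```bash
cat >> h.py <<'E'
def nums(d):
    g=cv2.GaussianBlur(d['pixels'],(3,3),0).astype(int)
    for y in (130,160):
        print(y,' '.join(f'{i}:{v}' for i,v in zip(range(284,372),g[y,284:372].sum(1)//3) if i<304 or i>350))
    for y in (185,205,240):
        r=g[y,240:400]; k=np.where((r[:,2]-r[:,0])>60)[0]+240; print(y,k[0],k[-1])
E
python3 - <<'E'
from h import *
hd=np.array([-.0185,-.15]);hd/=np.linalg.norm(hd); perp=np.array([-hd[1],hd[0]])
p=np.array(bot.current_ee_pos())
bot.line_to([*(p[:2]-perp*.0024),.006],max_speed=.02); bot.hold(.3); d=snap('w6','wrist')
print(bot.current_clock(),bot.current_ee_pos())
nums(load('w4'));nums(d)
E
```

```text
8.2417 [0.54921669 0.09894929 0.00598838]
130 284:135 285:135 286:135 287:135 288:135 289:136 290:133 291:124 292:118 293:122 294:129 295:135 296:140 297:143 298:145 299:148 300:150 301:152 302:155 303:157 351:163 352:160 353:159 354:158 355:153 356:149 357:145 358:141 359:137 360:132 361:124 362:124 363:132 364:138 365:138 366:137 367:137 368:137 369:137 370:137 371:137
160 284:136 285:137 286:138 287:137 288:137 289:137 290:137 291:133 292:124 293:123 294:129 295:135 296:140 297:143 298:145 299:148 300:151 301:153 302:155 303:158 351:161 352:159 353:157 354:153 355:148 356:144 357:141 358:138 359:132 360:126 361:128 362:135 363:139 364:140 365:140 366:139 367:139 368:138 369:138 370:138 371:139
185 321 339
205 321 339
240 321 338
130 284:135 285:135 286:134 287:135 288:135 289:135 290:128 291:116 292:115 293:123 294:130 295:136 296:140 297:143 298:146 299:149 300:153 301:156 302:159 303:162 351:162 352:159 353:156 354:152 355:149 356:147 357:146 358:143 359:137 360:128 361:123 362:126 363:133 364:137 365:137 366:137 367:137 368:137 369:137 370:137 371:137
160 284:137 285:136 286:137 287:138 288:138 289:139 290:135 291:126 292:119 293:123 294:131 295:136 296:139 297:142 298:146 299:149 300:153 301:156 302:159 303:163 351:159 352:156 353:153 354:150 355:148 356:145 357:142 358:137 359:128 360:124 361:128 362:135 363:138 364:139 365:139 366:140 367:140 368:139 369:139 370:140 371:139
185 316 334
205 316 334
240 316 333
```

```bash
python3 - <<'E'
from h import *
for n,e,b in [('w4',[(292,130),(361.7,130),(292.6,160),(360.5,160)],[(330,185),(330,205),(329.5,240)]),('w6',[(291.5,130),(361.0,130),(291.9,160),(360.0,160)],[(325,185),(325,205),(324.5,240)])]:
    print(cylfit(load(n),[(x,0) for x in e],b,(.5505,.0987),-.1285))
E
```

```text
(array([0.55269653, 0.0987    , 0.018     ]), np.float64(-0.1293014110192639), array([5.4, 5.8, 5.6]), np.float64(0.49434169905694314))
(array([0.54999976, 0.0987    , 0.018     ]), np.float64(-0.12976338553570085), array([-1.1, -0.8, -1.2]), np.float64(0.4872060766352819))
```

The window now reads −1°, so it is facing up. I'll open, lift away, confirm it lies still, then look at the reader from two wrist positions.

```bash
python3 - <<'E'
from h import *
p=np.array(bot.current_ee_pos())
bot.set_gripper(.75); bot.line_to([p[0],p[1],.13],max_speed=.15); bot.hold(.5); d=snap('w7','wrist'); print(bot.current_clock())
r=tool((.15,-1),np.radians(40),-1); ims=[]
for i,q in enumerate([(.44,.06,.24),(.54,.06,.20)]):
    if bot.inverse_kinematics(np.array(q),r) is None: print('no ik',q); continue
    (bot.goto if i==0 else bot.line_to)(q,r); bot.hold(.2); ims.append(snap(f'r{i}','wrist')['pixels'])
    print(bot.current_clock(),bot.current_joints())
c=cv2.resize(d['pixels'][80:300,230:410],(360,440))
cv2.imwrite('pics/c5.png',np.hstack([np.vstack([cv2.resize(x,(440,275)) for x in ims]),cv2.resize(c,(360,550))]))
E
```

```text
10.3917
13.1 [ 0.32549584 -0.02634297  1.89274156 -0.69055688  1.4555217  -2.81769774]
14.2167 [ 0.2694033   0.23835319  1.68832558 -0.70845255  1.37434325 -2.81954104]
```

View pics/c5.png

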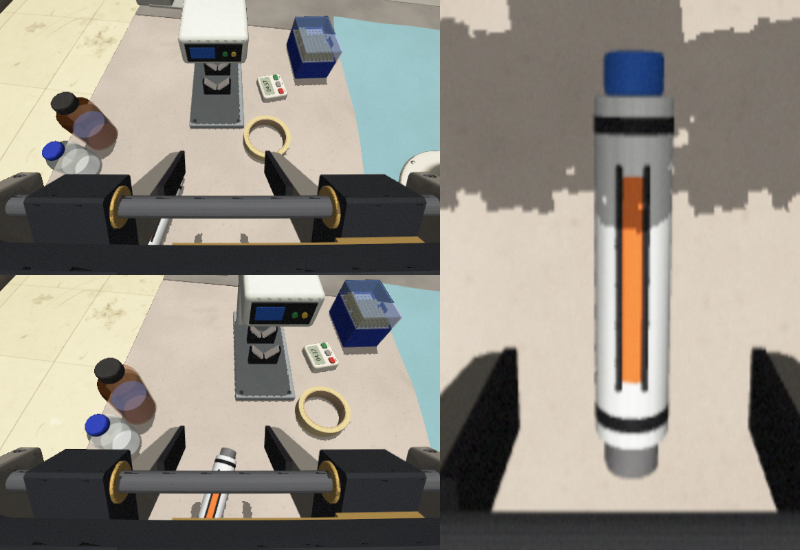

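The window is up and centred on the barrel in the right panel. The saddles and base are visible in both views, so I'll enlarge them for triangulation.

```bash
python3 - <<'E'
from h import *
a=load('r0')['pixels'][0:190,255:375]; b=load('r1')['pixels'][0:190,325:455]
A=cv2.resize(a,None,fx=3.1,fy=3.1,interpolation=cv2.INTER_CUBIC);B=cv2.resize(b,None,fx=3.1,fy=3.1,interpolation=cv2.INTER_CUBIC)
cv2.imwrite('pics/c6.png',np.hstack([A,B])); print(A.shape,B.shape)
E
```

```text
(589, 372, 3) (589, 403, 3)
```

View pics/c6.png

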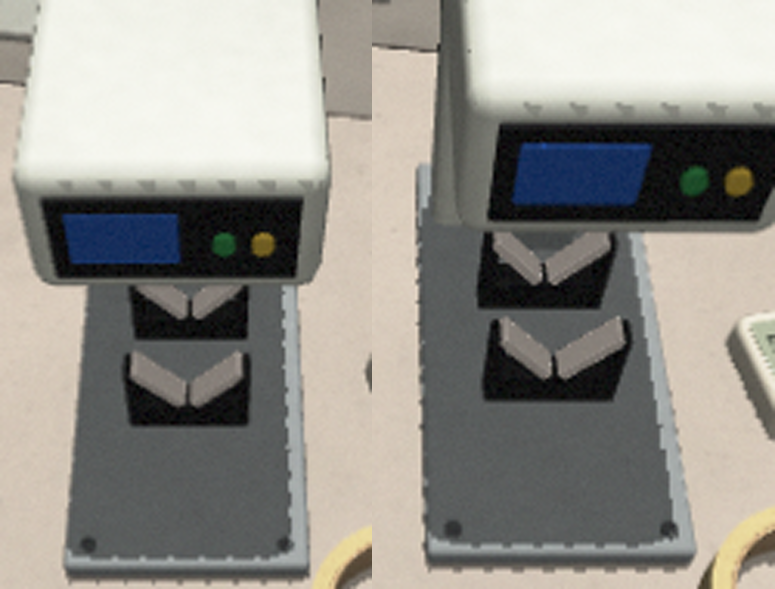

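```bash
python3 - <<'E'
from h import *
a=load('r0');b=load('r1')
A=lambda u,v:(255+u/3.1-.34,v/3.1-.34);B=lambda u,v:(325+(u-372)/3.1-.34,v/3.1-.34)
P={}
for n,x,y in [('fV',(188,404),(555,379)),('rV',(188,318),(543.5,284)),('fbl',(127,423),(485,398)),('fbr',(247,425),(614,401)),('boltL',(88,545),(453,529)),('boltR',(284,544),(669,529)),('rbl',(134,338),(478,305)),('rbr',(247,339),(600,307))]:
    X,e=tri((a,A(*x)),(b,B(*y))); z=.012; P[n]=(onz(a,A(*x),z)+onz(b,B(*y),z))/2
    print(n,X.round(4),np.round(e,4),onz(a,A(*x),z).round(4)[:2],onz(b,B(*y),z).round(4)[:2])
fm=(P['fbl']+P['fbr'])/2;rm=(P['rbl']+P['rbr'])/2;bm=(P['boltL']+P['boltR'])/2
print(fm,rm,bm); 
for q in [rm-fm,fm-bm,rm-bm]: print(np.degrees(np.arctan2(q[0],-q[1])),np.linalg.norm(q))
for l,r in [('fbl','fbr'),('boltL','boltR'),('rbl','rbr')]: q=P[l]-P[r]; print(np.degrees(np.arctan2(q[1],q[0])),np.linalg.norm(q))
E
```

```text
fV [ 0.4951 -0.1764  0.03  ] [0.0007 0.0007] [ 0.4982 -0.1911] [ 0.493  -0.1909]
rV [ 0.5045 -0.2322  0.0312] [0.0001 0.0001] [ 0.5082 -0.2498] [ 0.503  -0.2516]
fbl [ 0.5255 -0.1675  0.0207] [0.0002 0.0002] [ 0.5277 -0.1741] [ 0.5253 -0.1743]
fbr [ 0.4651 -0.1785  0.0166] [0.0003 0.0003] [ 0.4655 -0.1822] [ 0.4642 -0.1819]
boltL [ 0.532  -0.099   0.0132] [0.0002 0.0002] [ 0.5322 -0.0994] [ 0.532  -0.0999]
boltR [ 0.4377 -0.1129  0.0145] [0. 0.] [ 0.4378 -0.1143] [ 0.4371 -0.1144]
rbl [ 0.5346 -0.2294  0.0146] [0.0003 0.0003] [ 0.5351 -0.2312] [ 0.5347 -0.2323]
rbr [ 0.4736 -0.2395  0.0127] [0.0002 0.0002] [ 0.4736 -0.2397] [ 0.4736 -0.2404]
[ 0.49567427 -0.17812998  0.012     ] [ 0.50424445 -0.23590783  0.012     ] [ 0.48476874 -0.10700479  0.012     ]
8.437150083495158 0.05841000084393893
8.717195185816976 0.07195639767403349
8.591722432764742 0.1303660134198176
7.280183018145506 0.06212311079592575
8.835793217311831 0.09582772603865458
7.769771570358992 0.06189417366951462
```

```bash
cat >> h.py <<'E'
TH=np.radians(45); OFF=-.0415; DZ=-.0085
HC=np.array([np.sin(-.129),-np.cos(-.129)]); HR=np.array([np.sin(np.radians(8.6)),-np.cos(np.radians(8.6))])
SEAT=np.array([.4980,-.1943])
def tcp(cxy,cz,h): return np.array([*(np.asarray(cxy)+h*OFF),cz+DZ])
E
python3 - <<'E'
from h import *
d=load('w7')
b=onz(d,(327,100.8),.0315);g=onz(d,(325.5,270.4),.0315); print('ends',b,g,np.linalg.norm(b-g))
line=np.array([.5499,.0988]); m=(b+g)[:2]/2; C=line+HC*((m-line)@HC); print('C',C)
r=tool(HC,TH); T=tcp(C,.018,HC); zt=Rn.from_rotvec(r).as_matrix()[:,2]
# feasibility of the whole path
for n,q,rr in [('pre',T-.1*zt,r),('grasp',T,r),('lift',T+[0,0,.10],r)]+[(f'ins{k}',tcp(SEAT+HR*k,.073,HR),tool(HR,TH)) for k in (-.16,-.08,0)]+[('seat',tcp(SEAT,.056,HR),tool(HR,TH))]:
    j=bot.inverse_kinematics(q,rr); print(n,q.round(4),None if j is None else np.round(j,2))
bot.set_gripper(.75)
bot.goto(T-.1*zt,r); bot.line_to(T,max_speed=.08); print(bot.current_clock(),bot.current_ee_pos(),bot.current_contact_force())
snap('g0','wrist'); bot.set_gripper(0.2,40); bot.hold(.2)
print(bot.current_opening(),bot.current_grip_force()); 
cv2.imwrite('pics/c7.png',np.hstack([cv2.resize(load('g0')['pixels'],(400,250)),cv2.resize(snap('g1','wrist')['pixels'],(400,250))]))
E
```

```text
ends [0.56078336 0.17922096 0.0315    ] [0.540475  0.0232734 0.0315   ] 0.15726433356677952
C [0.55022426 0.1012997 ]
pre [0.5647 0.2126 0.0802] [ 0.47  0.8   1.2  -0.62  1.64  0.72]
grasp [0.5556 0.1425 0.0095] [ 0.39  0.8   1.36 -0.67  1.47  0.76]
lift [0.5556 0.1425 0.1095] [ 0.39  0.65  1.37 -0.66  1.58  0.67]
ins-0.16 [0.4679 0.0049 0.0645] [ 0.24  0.3   1.98 -0.88  1.15  0.59]
ins-0.08 [ 0.4798 -0.0742  0.0645] [ 0.07  0.25  2.04 -0.96  1.04  0.52]
ins0 [ 0.4918 -0.1533  0.0645] [-0.11  0.24  2.06 -1.03  0.92  0.43]
seat [ 0.4918 -0.1533  0.0475] [-0.11  0.28  2.06 -1.06  0.9   0.48]
18.8 [0.5559905  0.14286875 0.00994559] [-1.35607076 -0.3102488  -0.15927088]
0.3847696673501409 39.981306195259094
```

View pics/c7.png

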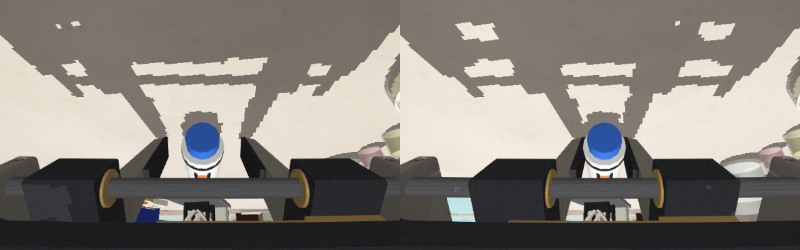

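The cartridge is gripped with the window strip still on top, at about (604,178) below the blue cap. I'll check numerically for any roll during the grip, then lift and carry.

```bash
cat >> h.py <<'E'
def ob(d):
    g=d['pixels'][180:330].astype(int); o=np.argwhere((g[...,2]-g[...,0]>70)&(g[...,1]>50)&(g[...,1]<190)); b=np.argwhere((g[...,0]-g[...,2]>60))
    o=o[(abs(o[:,1]-325)<40)]; b=b[abs(b[:,1]-325)<50]
    return o.mean(0).round(2)+[180,0],len(o),o.min(0)+[180,0],o.max(0)+[180,0],b.mean(0).round(2)+[180,0]
E
python3 - <<'E'
from h import *
for n in ('g0','g1'): print(ob(load(n)))
p=np.array(bot.current_ee_pos()); bot.line_to(p+[0,0,.10],max_speed=.12)
bot.hold(.1); print(bot.current_clock(),bot.current_contact_force(),ob(snap('g2','wrist')))
r=tool(HR,TH)
bot.goto(tcp(SEAT-HR*.18,.10,HR),r); bot.line_to(tcp(SEAT-HR*.17,.073,HR),max_speed=.12)
bot.hold(.2); print(bot.current_clock(),bot.current_ee_pos()-tcp(SEAT-HR*.17,.073,HR),ob(snap('g3','wrist')))
t=snap('top3','top')['pixels']; s=snap('side3','side')['pixels']
cv2.imwrite('pics/c8.png',np.hstack([cv2.resize(s[90:250,270:400],(487,600),interpolation=cv2.INTER_CUBIC),cv2.resize(load('g3')['pixels'][150:330,250:345],(310,600),interpolation=cv2.INTER_CUBIC)]))
E
```

```text
(array([282.44, 323.27]), 64, array([280, 316]), array([284, 331]), array([225.1 , 323.52]))
(array([282.48, 327.38]), 63, array([281, 320]), array([284, 335]), array([225.64, 326.8 ]))
20.7917 [-0.15748458  0.1299896  -1.46673665] (array([282.48, 327.38]), 63, array([281, 320]), array([284, 335]), array([226.29, 326.53]))
22.0917 [0.00081908 0.00040175 0.00070579] (array([282.48, 327.38]), 63, array([281, 320]), array([284, 335]), array([225.83, 326.77]))
```

View pics/c8.png

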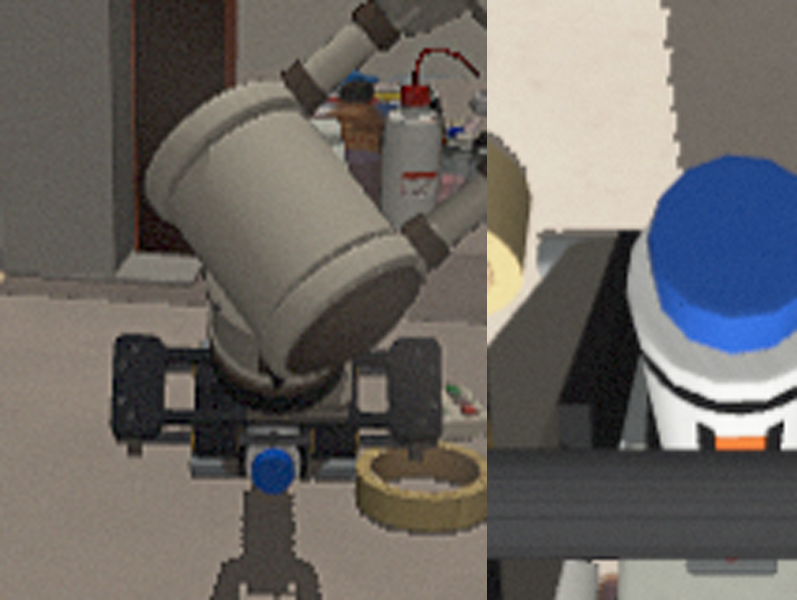

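The cartridge is held level with no pivoting, and the window is still up. Next: insert above the saddles, lower until contact, then slide home, all in small force-guarded steps.

```bash
python3 - <<'E'
from h import *
bot.line_to(tcp(SEAT-HR*.085,.073,HR),max_speed=.12); f0=np.array(bot.current_contact_force())
bot.line_to(tcp(SEAT-HR*.010,.073,HR),max_speed=.08); bot.hold(.2); f1=np.array(bot.current_contact_force()); print(bot.current_clock(),f0,f1)
if np.linalg.norm(f1-f0)<3:
    for z in [.066,.062,.060]+list(np.arange(.059,.0525,-.001)):
        bot.line_to(tcp(SEAT-HR*.010,z,HR),max_speed=.03); bot.hold(.1); f=np.array(bot.current_contact_force())-f1
        print(round(z,4),f.round(1),(bot.current_ee_pos()-tcp(SEAT-HR*.010,z,HR)).round(4))
        if np.linalg.norm(f)>4: break
print(bot.current_clock())
E
```

```text
24.3833 [-0.24394089 -0.58618896 -2.01091531] [ 0.69864103  0.43214624 -2.11443726]
0.066 [-0.6 -0.4  0.7] [ 0. -0. -0.]
0.062 [-1.3 -0.  -0.3] [-0. -0. -0.]
0.06 [-1.   0.2 -0.1] [-0. -0. -0.]
0.059 [-0.8  0.2  0.5] [ 0. -0. -0.]
0.058 [-0.7 -0.4  0.5] [-0. -0. -0.]
0.057 [-2.4 -0.7  2. ] [-0.0001 -0.0002  0.0002]
0.056 [-5.5 -0.1  7. ] [-0.0002 -0.0003  0.0004]
27.0
```

```bash
python3 - <<'E'
from h import *
PR=np.array([-HR[1],HR[0]]); f1=np.array([.3,0,-2.05])
S=SEAT.copy()
def go(k,z,lat): 
    q=tcp(SEAT+HR*k+PR*lat,z,HR); bot.line_to(q,max_speed=.02); bot.hold(.1); f=np.array(bot.current_contact_force())-f1
    print(round(k,4),round(z,4),round(lat,4),'F lat/ax/z',(f[:2]@PR).round(1),(f[:2]@HR).round(1),f[2].round(1), bot.current_ft_torque().round(2) if hasattr(bot.current_ft_torque(),'round') else ''); return f
for lat in (-.0005,-.001,-.0015): 
    f=go(-.010,.0563,lat)
    if abs(f[:2]@PR)<1.2: break
z=.0563
for z in (.0558,.0553,.0548):
    if f[2]>4: break
    f=go(-.010,z,lat)
    if f[:2]@PR<-2: lat-=.0005
    if f[:2]@PR>2: lat+=.0005
print(bot.current_clock(),z,lat)
E
```

```text
-0.01 0.0563 -0.0005 F lat/ax/z -3.6 1.0 6.0 [-0.48  0.25 -0.44]
-0.01 0.0563 -0.001 F lat/ax/z -2.2 0.6 3.8 [-0.16  0.21 -0.33]
-0.01 0.0563 -0.0015 F lat/ax/z -0.1 0.0 1.2 [ 0.28  0.17 -0.04]
-0.01 0.0558 -0.0015 F lat/ax/z -1.5 -1.6 3.4 [ 0.3   0.22 -0.15]
-0.01 0.0553 -0.0015 F lat/ax/z -3.0 -4.9 5.9 [ 0.09  0.36 -0.32]
28.75 0.0548 -0.002
```

```bash
python3 - <<'E'
from h import *
PR=np.array([-HR[1],HR[0]]); f1=np.array([.3,0,-2.05])
def go(k,z,lat): 
    q=tcp(SEAT+HR*k+PR*lat,z,HR); bot.line_to(q,max_speed=.02); bot.hold(.08); f=np.array(bot.current_contact_force())-f1
    print(round(k,4),'F lat/ax/z',(f[:2]@PR).round(1),(f[:2]@HR).round(1),f[2].round(1)); return f
f=go(-.010,.0558,-.0020); base=None
for k in np.arange(-.009,.0075,.001):
    f=go(k,.0558,-.0020); a=f[:2]@HR
    if a<-7: break
print(bot.current_clock(),bot.current_opening(),ob(snap('g5','wrist')))
E
```

```text
-0.01 F lat/ax/z 0.1 -2.0 2.7
-0.009 F lat/ax/z 2.9 -1.3 2.9
-0.008 F lat/ax/z 2.6 -0.7 2.2
-0.007 F lat/ax/z 3.1 -0.5 1.1
-0.006 F lat/ax/z 3.5 -0.7 2.2
-0.005 F lat/ax/z 4.2 -1.8 2.8
-0.004 F lat/ax/z 3.3 -2.2 2.8
-0.003 F lat/ax/z 5.0 -0.9 3.9
-0.002 F lat/ax/z 4.1 -1.9 3.7
-0.001 F lat/ax/z 4.7 -4.4 4.1
-0.0 F lat/ax/z 3.4 -12.1 7.7
32.4167 0.38266040701378007 (array([282.44, 327.38]), 61, array([281, 320]), array([284, 335]), array([224.83, 326.85]))
```

Stop contact was felt at k ≈ 0 (12 N axial). I'll relieve the side load, release, back out along the tool axis, and look.

```bash
python3 - <<'E'
from h import *
PR=np.array([-HR[1],HR[0]])
q=tcp(SEAT+PR*-.0012,.0558,HR); bot.line_to(q,max_speed=.02); bot.hold(.1); print(np.array(bot.current_contact_force())-[.3,0,-2.05])
bot.set_gripper(.6); bot.hold(.1); snap('h0','wrist')
zt=Rn.from_rotvec(bot.current_tool_rot()).as_matrix()[:,2]; p=np.array(bot.current_ee_pos())
bot.line_to(p-zt*.10,max_speed=.12); bot.hold(.2); w=snap('h1','wrist')['pixels']; s=snap('h2','side')['pixels']; bot.hold(.3)
# look from above-front with camera on reader side
r=tool((.15,-1),np.radians(25),1); print(bot.current_clock(),bot.current_ee_pos())
print(bot.current_contact_force())
cv2.imwrite('pics/c9.png',np.vstack([np.hstack([cv2.resize(w,(400,250)),cv2.resize(load('h0')['pixels'][150:350,220:430],(400,250))]),np.hstack([cv2.resize(s[100:220,300:390],(400,350),interpolation=cv2.INTER_CUBIC),cv2.resize(w[80:255,220:420],(400,350),interpolation=cv2.INTER_CUBIC)])]))
E
```

```text
[-1.11538707 12.49927474  9.81879193]
35.0333 [ 0.47991168 -0.08366404  0.11792084]
[ 0.16758097  0.09789547 -0.30909297]
```

View pics/c9.png

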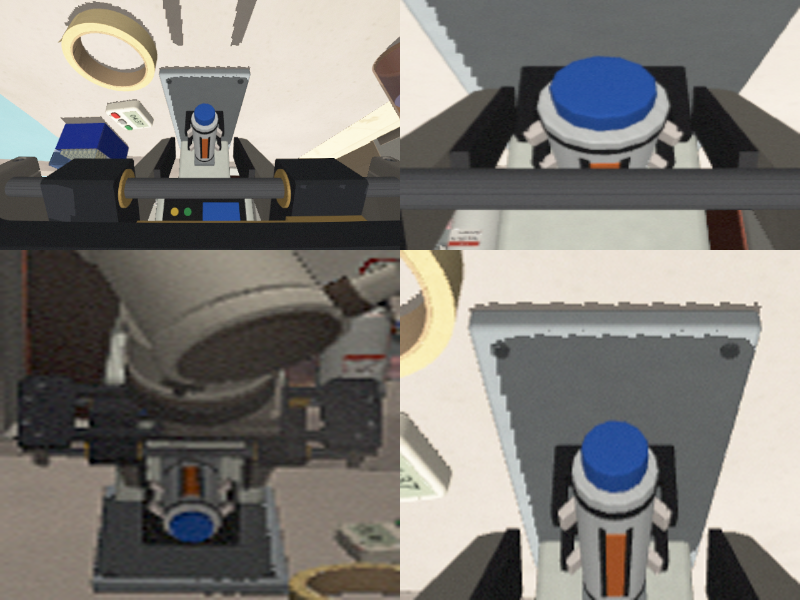

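The cartridge is seated in both saddles with the window up. I'll give the blue end a gentle, force-guarded fingertip nudge to make sure it is fully home.

```bash
python3 - <<'E'
from h import *
PR=np.array([-HR[1],HR[0]])
P=lambda k,z:np.array([*(SEAT+HR*k-PR*.0015),z])
bot.set_gripper(0.0,10); bot.line_to(P(-.108,.049),max_speed=.1); bot.line_to(P(-.092,.049),max_speed=.05); bot.hold(.1)
f0=np.array(bot.current_contact_force())
for k in np.arange(-.091,-.080,.001):
    bot.line_to(P(k,.049),max_speed=.02); bot.hold(.05); a=(np.array(bot.current_contact_force())-f0)[:2]@HR; print(round(k,4),a.round(1))
    if a<-5: break
print(bot.current_clock())
bot.line_to(P(-.108,.049),max_speed=.08); bot.line_to(P(-.150,.13),max_speed=.12); bot.hold(.2)
snap('k1','wrist'); snap('k2','side'); snap('k3','top'); print(bot.current_clock())
w=load('k1')['pixels'];s=load('k2')['pixels']
cv2.imwrite('pics/c10.png',np.vstack([np.hstack([cv2.resize(w[60:260,200:440],(400,333),interpolation=cv2.INTER_CUBIC),cv2.resize(s[100:220,290:400],(400,333),interpolation=cv2.INTER_CUBIC)]),cv2.resize(load('k3')['pixels'][110:310,170:490],(800,267))[:, :800]]))
E
```

```text
-0.091 -1.4
-0.09 -1.0
-0.089 -1.2
-0.088 -5.9
38.525
40.1833
```

View pics/c10.png

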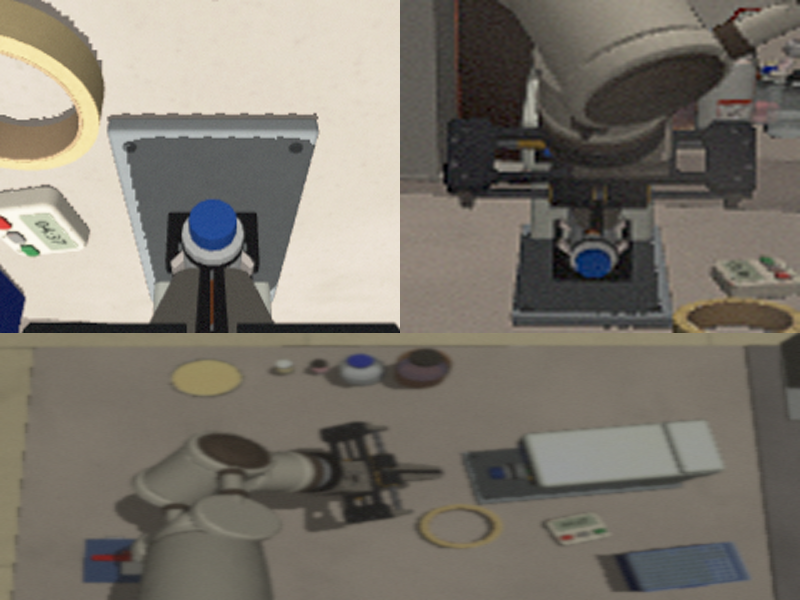

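```bash
python3 -c "
from h import *
print(bot.job_done(),bot.current_clock())"
```

```text
the job is handed in; nothing more can be done
the job is handed in; nothing more can be done
```

I rolled the cartridge window-up on the bench, laid it in the reader's V saddles with the grey end to the back, and slid it home until a fingertip nudge met firm resistance. I then let go and handed it in at about 40 s; the window was within a few degrees of vertical by eye, and nothing else looked moved in the last picture.

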